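# Zero the end-float dial and hold the reading lens over it

### The job

Get the end-float dial gauge ready to read: turn its bezel until the zero mark stands under the pointer and let go of it, then pick up the reading lens. Hold the lens level and centred over the dial at its focal height, with its rim at the same height as the set collar on the gauge stand's post, and finish there, still holding it steady in the gripper. Do not touch the gauge or its stand with the lens, and leave the other things on the bench where they are.

Things in the scene. Friction and masses are not known exactly. Their poses are not given: they have to be found in the camera images.
- gauge_stand: fixed gauge stand; origin on the bench under the dial's axis, x towards its post (away from the robot, within 20 degrees). A steel clutch drum 110 mm across, 50 mm high, with a shaft; on the same axis above it a face-up dial gauge (body 53 mm across, 100 to 122 mm up). At x 115 mm a magnetic base 50 x 60 x 55 mm, a post 12 mm across to 240 mm up, and a 10 mm arm to the gauge at 110 mm up
- dial_center (a point): centre of the top (glass) of the dial, 134 mm above the bench; axes as gauge_stand. (Fixed equipment, up to 260 mm high, stands on the bench only more than 0.78 m from the robot's axis or more than 0.44 m to its left or right)
- bezel (a joint): turn of the dial's bezel (rad), positive counter-clockwise from above; 0: zero mark along the stand's -x. The bezel is the steel rim of the dial, 58 mm across, 122 to 134 mm above the bench; it turns both ways about the dial's vertical axis with light friction (0.04 N m) and stays where left. The white face and its marks turn with it; the pointer does not
- zero_mark (a point): the zero mark: the bold black bar, 4 mm wide and 7 mm long (all other marks are thin lines), on the dial face near its edge; this point lies 22 mm from the dial's axis at glass height and turns with the bezel
- pointer (a joint): angle of the black pointer over the dial face (rad), counted like bezel: the dial reads zero when the two are equal. Nothing on the bench moves it. At the start it stands 0.35 to 1.4 rad clockwise (from above) of the zero mark
- pointer_tip (a point): tip of the pointer (its long thin end), 22 mm from the dial's axis
- collar_mid (a point): middle (on the axis, at mid-height) of the steel set collar clamped on the stand's post, 27 mm across and 10 mm high, which marks the focal height of the lens; somewhere between 45 and 75 mm above the dial's glass
- loupe: reading lens lying flat: a glass in a steel rim 68 mm across, 10 mm thick, with a flat-sided black handle along its -x (16 mm wide, 14 mm thick, 50 to 158 mm from the lens's centre). Origin: under the lens's centre, at the rim's underside; z is the lens's axis, up. About 130 g, centre of mass about 70 mm from the origin, in the handle
- lens_center (a point): centre of the lens, at mid-thickness of the rim (5 mm above the underside)
- loupe_grip (a point): a point in the handle near the centre of mass, 75 mm from the lens's centre, 7 mm above the underside; x runs along the handle towards the lens
- inspection_mirror: bystander: round inspection mirror 38 mm across on a thin rod with a black grip, 180 mm long over the handle, lying flat; origin under the mirror's centre, grip to its -x
- spool_valve: bystander: small aluminium valve spool, 16 mm thick and 70 mm long, lying
- planet_gear: bystander: steel gear 42 mm across, 22 mm high
- deep_socket: bystander: deep socket standing, 26 mm across, 58 mm high
- clutch_plate: bystander: flat steel ring 120 mm across, 5 mm thick
- screwdriver: bystander: screwdriver 200 mm long, lying across in front of the robot

How it is judged:
On the way, in this order (a step that is already met when the one before it is completed fails the run):
1. the dial reads zero and the bezel is let go (horizontal distance between zero_mark and pointer_tip below 0.0024 m and contact force between the fingers and gauge_stand below 0.2 N), for 0.2 s.
2. the lens is off the bench in the gripper (height (world z) of lens_center above 0.03 m and contact force between the fingers and loupe above 1 N), for 0.2 s.
At the end, for the whole second after the job is handed in: The zero mark is within 2.4 mm (6 degrees) of the pointer's tip. The lens is in the fingers, at rest, its centre within 10 mm of the dial's axis, its mid-thickness within 5 mm of the height of the collar's middle, tilted less than 0.09 rad (5 degrees); it does not touch the gauge or its stand (horizontal distance between zero_mark and pointer_tip below 0.0024 m and horizontal distance between lens_center and dial_center below 0.01 m and z of lens_center in the frame of collar_mid between -0.005 and 0.005 m and angle between loupe's own z axis and vertical below 0.09 rad and contact force between the fingers and loupe above 1 N and linear speed of loupe below 0.02 m/s and angular speed of loupe below 0.2 rad/s and contact force between loupe and gauge_stand below 0.2 N); the arm keeps its last pose, push and grip.
It fails at once if the lens touches the gauge or its stand (contact force between loupe and gauge_stand above 0.5 N).
It fails at once if a bystander is disturbed (moved more than 15 mm) (distance of any of inspection_mirror, spool_valve, planet_gear, deep_socket, clutch_plate, screwdriver from where it was at the start of the episode above 0.015 m).
It also fails if it takes over 48 s, if anything falls off the work surface, if the arm or the gripper's body presses on something with over 40 N, if the wrist force passes 120 N, or if a joint passes its speed limit or range.

### The arm

A 7-joint arm with a two-finger parallel gripper is mounted at the origin on the work surface. World frame = base frame: x ahead of the robot, y to its left, z up, the work surface at z = 0. Lengths are in m, angles in rad, forces in N, time in s.
With the tool pointing down it reaches from about 0.4 to 0.9 m from the base axis. Payload 5.5 kg.
Tool frame: the origin (TCP) lies at the very end of the fingers, on their centre line; the grasp point (between the pads) lies 19 mm behind it; x points along the fingers, y is the direction in which the jaws open and shut, and the axes are right-handed (so a half turn about x gives the same grasp; the last joint's range is limited). The gripper opens to 92 mm and grips with 3 to 60 N. Pads are 19 mm wide; open, the fingers measure 130 mm over their backs; the gripper's body (75 mm by 190 mm) begins 47 mm behind the grasp point.
Start: joints at [1.424, 0.501, -0.427, 1.55, 0.221, 1.138, -0.21], TCP at [0.259, -0.596, 0.227] pointing down, gripper open.
Joint ranges: [-2.88, 2.88], [-0.31, 2.03], [-1.54, 1.56], [0.2, 2.42], [-1.41, 4.55], [0.19, 2.02], [-2.57, 2.57]. Speed limits (rad/s): [2.57, 2.57, 3.14, 3.14, 3.14, 3.14, 3.14].

### API

Orientations are given as a unit quaternion [w, x, y, z].
In Python, from rig import manip gives the robot as it stands.
- The arm moves only by the shell command python3 -m creep 'ROWS'. ROWS is JSON, a list of rows, each an object of numbers: "fingers": the opening, from 0 (shut) to 1 (fully open); "x", "y", "z": the shift along the world's x, y, z in mm; "twist": the turn about the world's z in rad. A call has 1 to 12 rows; each row shifts and turns the commanded pose from where the row before left it; what a row does not reach is not made up. A row lasts 1/10 s, in which the tool goes at most 50 mm and 8.59 degrees, less where a joint would pass 70% of its speed; a pose out of reach is approached as far as the arm can. A call with a gripper value outside its range is refused whole. The fingers move at their own pace and stop on an object; the grip force is fixed at half the most. Time passes only in rows, so rows that do not move let the fingers close. It gives the time, the measured TCP pose, the force and the opening at its end, in the units of the state.
- manip.get_state(): the state, without advancing time (a new reading comes with each control period).
- manip.read_camera(name): name is "side" or "top"; returns a dict with "image" (420x560x3 uint8, red, green, blue), "depth" (420x560 float32, m along the optical axis (not along the pixel's ray), 0 where there is no reading), "fx", "fy", "cx", "cy" (pixels), "world_from_camera" (4x4, takes a point from camera to world coordinates). Camera axes: x right, y down, z forward; pixel columns grow to the right and rows downward; lengths in m; the calibration is good to about 2 mm. A picture is of the moment at which its call begins.
- manip.finish_job(): hands the job in, once; it reports no verdict.
The state is a dict: "time": time; "joint_positions": joint angles; "qvel": joint speeds; "tau": joint torques, N m; "position": TCP position; "tool_rot": TCP orientation; "ft_force": force on the tool from outside, world axes, zero at the start; "ft_torque": the same for the moment, N m; "opening": finger opening in m.
Only numpy, scipy, OpenCV 4.12 (cv2) and the standard library are available. Lean on these libraries where they do the work, as an engineer would, in place of code of your own. Each camera call takes 0.05 s, during which the arm holds its last target. There are 200 camera calls.

## Working session

There is one attempt and no reset: what is moved stays moved. The work goes in short steps, Python scripts to look and compute and a shell command to move; the robot and the scene stay as the last step left them, time stands still between calls to the robot, and variables do not carry over. Pictures are saved under pics/ and viewed, on a budget of 10 in all, crops included, one or two more only if the job needs it, and the job is handed in when it is done.

```bash
ls; mkdir -p pics; cat > h.py <<'E'
import numpy as np, cv2, pickle
from rig import manip
def grab(name, tag):
    c=manip.read_camera(name); pickle.dump(c,open(f'{tag}.pkl','wb'))
    return c
def load(tag): return pickle.load(open(f'{tag}.pkl','rb'))
def save(img,fn): cv2.imwrite('pics/'+fn,cv2.cvtColor(img,cv2.COLOR_RGB2BGR))
def ray(c,u,v):
    T=np.array(c['world_from_camera']); d=T[:3,:3]@np.array([(u-c['cx'])/c['fx'],(v-c['cy'])/c['fy'],1.]); return T[:3,3],d
def onplane(c,u,v,z):
    o,d=ray(c,u,v); return o+d*(z-o[2])/d[2]
def bydepth(c,u,v):
    o,d=ray(c,u,v); return o+d*c['depth'][int(round(v)),int(round(u))]
def proj(c,p):
    T=np.linalg.inv(c['world_from_camera']); q=T[:3,:3]@np.array(p)+T[:3,3]
    return c['fx']*q[0]/q[2]+c['cx'], c['fy']*q[1]/q[2]+c['cy']
def tri(c1,p1,c2,p2):
    o1,d1=ray(c1,*p1);o2,d2=ray(c2,*p2)
    s=np.linalg.lstsq(np.c_[d1,-d2],o2-o1,rcond=None)[0]
    a,b=o1+s[0]*d1,o2+s[1]*d2
    return (a+b)/2,np.linalg.norm(a-b)
E
python3 - <<'E'
from h import *
print(manip.get_state())
for n in('top','side'):
    c=grab(n,n+'0'); save(c['image'],n+'0.png'); print(n,c['fx'],c['cx'],c['cy'],np.round(c['world_from_camera'],3))
E
```

```text
pics
{'time': 0.0, 'joint_positions': array([ 1.42420635,  0.50186183, -0.42680656,  1.55143038,  0.22081792,
        1.13827477, -0.21028924]), 'qvel': array([ 0.00064494,  0.00012849,  0.0014783 ,  0.00133468, -0.00095425,
        0.00015366, -0.00156877]), 'tau': array([ 3.99686578e-04, -5.66585577e+01, -5.81597686e+00, -2.79111958e+01,
       -6.85110432e-02,  3.08160356e-02,  1.61186658e-04]), 'position': array([ 0.25866363, -0.59557143,  0.22567909]), 'tool_rot': array([-0.14323296, -0.69219568, -0.14456621,  0.69242333]), 'ft_force': array([ 0.07004987, -0.11589761,  1.00188457]), 'ft_torque': array([0.01570309, 0.01052755, 0.03470449]), 'opening': 0.09192907367789929}
top 483.6655504990386 278.53922451063283 203.35335108909737 [[-0.037 -0.979  0.203  0.353]
 [-0.999  0.037 -0.005  0.015]
 [-0.002 -0.203 -0.979  1.185]
 [ 0.     0.     0.     1.   ]]
side 461.02266755021 276.97727475834307 206.4945020124737 [[-1.     0.001  0.021  0.541]
 [-0.015  0.681 -0.732  0.702]
 [-0.015 -0.732 -0.681  0.768]
 [ 0.     0.     0.     1.   ]]
```

View pics/top0.png

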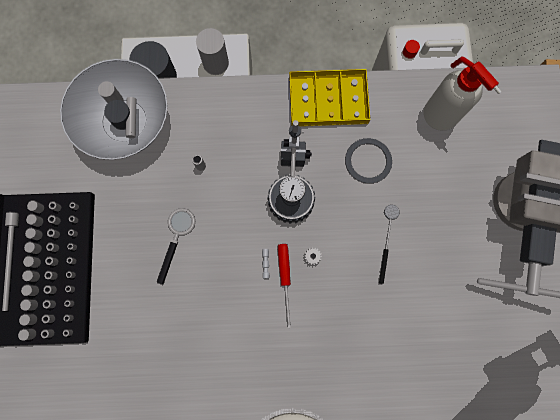

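View pics/side0.png

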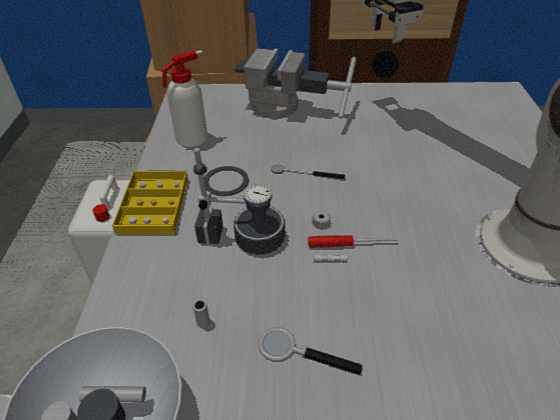

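Top view: dial at (292,189), stand post behind it at about (296,130), loupe lens at (181,223) with its handle end at (161,283). Side view: dial (258,195), collar (200,169), loupe lens (277,344). Next, a closer crop of the dial and collar and the first measurements.

```bash
python3 - <<'E'
from h import *
from scipy.spatial.transform import Rotation as R
t,s=load('top0'),load('side0')
def crop(c,u,v,h,k): 
    u0,v0=u-h,v-h; return cv2.resize(c['image'][v0:v0+2*h,u0:u0+2*h],(400,400),interpolation=cv2.INTER_CUBIC)
im=np.hstack([crop(t,292,189,20,0),crop(s,228,185,50,0)])
save(im,'crop0.png')
q=manip.get_state()['tool_rot']; M=R.from_quat(np.r_[q[1:],q[0]]).as_matrix(); print(np.round(M,3))
print('dial tri',tri(t,(292,189),s,(258,194)),bydepth(t,292,189),bydepth(s,258,195))
print('loupe lens',tri(t,(181,223),s,(277,344)),onplane(t,181,223,.005),onplane(s,277,344,.005),'end',onplane(t,161,283,.01),onplane(s,360,369,.01))
print('collar',tri(t,(295,133),s,(200,169)))
for n,c,u,v in(('bezel',t,292,189),('collar',s,200,169)):print(n,np.round(c['depth'][v-1:v+2,u-1:u+2],3).tolist())
E
```

```text
[[-0.001  0.398 -0.917]
 [ 0.002 -0.917 -0.398]
 [-1.    -0.002 -0.   ]]
dial tri (array([ 0.60204626, -0.02238803,  0.13086479]), np.float64(0.0008017260310557741)) [ 0.60168481 -0.02232727  0.13411523] [ 0.60121181 -0.0155226   0.13400268]
loupe lens (array([0.55827854, 0.25139629, 0.00224565]), np.float64(0.0029803240125869475)) [0.55631764 0.25107852 0.005     ] [0.55966883 0.2526287  0.005     ] end [0.41123767 0.29754291 0.01      ] [0.41385711 0.30324383 0.01      ]
collar (array([ 0.71537472, -0.03236975,  0.18891333]), np.float64(0.0041971335843272685))
bezel [[1.0779999494552612, 1.0809999704360962, 1.0770000219345093], [1.0789999961853027, 1.0800000429153442, 1.0789999961853027], [1.0809999704360962, 1.0779999494552612, 1.0789999961853027]]
collar [[0.921999990940094, 0.9269999861717224, 0.925000011920929], [0.921999990940094, 0.9210000038146973, 0.921999990940094], [0.921999990940094, 0.9210000038146973, 0.9240000247955322]]
```

View pics/crop0.png

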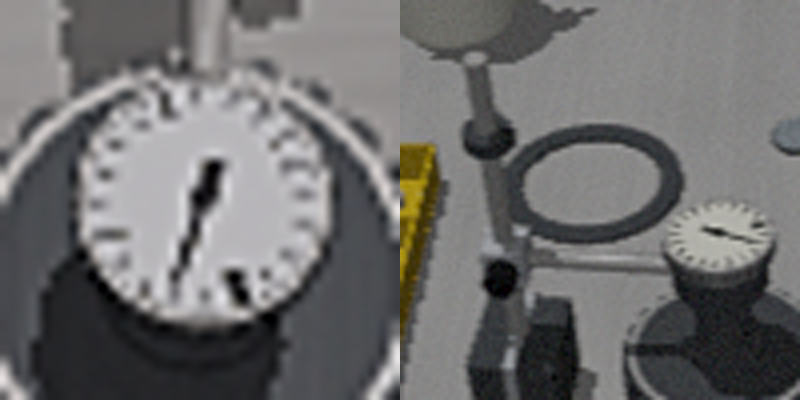

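The crop (10x, origin 272,169) shows the zero bar at crop (236,288) and the pointer tip at (178,285), so the tip is clockwise of the bar. The collar is at side (200.3,169.5). Now the numbers for the angle.

```bash
cat > dial.py <<'E'
from h import *
def dial(c,u0,v0,h=18,z=.134,show=True):
    "rectify the dial plane (6 px/mm), find face centre, dark components"
    ctr=onplane(c,u0,v0,z)[:2]
    n=6000.; S=480  # px per m ; x world -> up, y world -> left
    P=[(ctr[0]+a,ctr[1]+b,z) for a,b in((.04,.04),(.04,-.04),(-.04,-.04),(-.04,.04))]
    H=cv2.getPerspectiveTransform(np.float32([proj(c,p) for p in P]),np.float32([(0,0),(S,0),(S,S),(0,S)]))
    g=cv2.cvtColor(cv2.warpPerspective(c['image'],H,(S,S),flags=cv2.INTER_CUBIC),cv2.COLOR_RGB2GRAY)
    w=cv2.morphologyEx((g>140).astype(np.uint8),cv2.MORPH_CLOSE,np.ones((35,35)))
    k,l,st,ce=cv2.connectedComponentsWithStats(w)
    i=l[S//2,S//2]; 
    cn=max(cv2.findContours((l==i).astype(np.uint8),cv2.RETR_EXTERNAL,cv2.CHAIN_APPROX_NONE)[0],key=cv2.contourArea)
    (ex,ey),(da,db),_=cv2.fitEllipse(cn)
    wc=(ctr[0]+.04-ey/n,ctr[1]+.04-ex/n)
    print('face centre',np.round(wc,4),'diam mm',da/6,db/6)
    yy,xx=np.mgrid[:S,:S]; r=np.hypot(xx-ex,yy-ey)/6
    d=((g<90)&(r<25.5)).astype(np.uint8)
    k,l,st,ce=cv2.connectedComponentsWithStats(d)
    for j in range(1,k):
        if st[j,4]<250: continue
        x,y=ce[j]; m=l==j
        far=np.argmax(np.where(m,r,0)); fy,fx=divmod(far,S)
        print('area',st[j,4]/36,'centroid r %.1f ang %.3f'%(np.hypot(x-ex,y-ey)/6,np.arctan2(-(x-ex),-(y-ey))),'far r %.1f ang %.3f'%(r[fy,fx],np.arctan2(-(fx-ex),-(fy-ey))))
    return g
E
python3 - <<'E'
from dial import *
a=dial(load('top0'),292.5,188.5); b=dial(load('side0'),258,194.5)
cv2.imwrite('pics/rect0.png',np.hstack([a,b])[:,:])
t,s=load('top0'),load('side0')
print(tri(t,(292.5,188.5),s,(258,194.5)))
print('collar side ray at post', [onplane(s,200.3,169.5,z) for z in(.18,.19,.2)])
E
```

```text
face centre [ 0.6143 -0.0239] diam mm 72.47100830078125 79.6650899251302
area 34.02777777777778 centroid r 22.0 ang 0.404 far r 25.5 ang 0.667
area 14.13888888888889 centroid r 23.6 ang 1.070 far r 25.5 ang 1.202
area 7.444444444444445 centroid r 14.4 ang 0.716 far r 16.7 ang 0.640
area 15.25 centroid r 23.6 ang -1.374 far r 25.5 ang -1.478
area 74.22222222222223 centroid r 12.2 ang 2.963 far r 25.5 ang 2.859
face centre [ 0.6058 -0.0233] diam mm 55.27702840169271 62.029703776041664
area 49.55555555555556 centroid r 1.1 ang -2.887 far r 7.3 ang 2.865
area 9.0 centroid r 13.9 ang 2.808 far r 16.4 ang 2.811
area 15.777777777777779 centroid r 23.3 ang -2.907 far r 25.5 ang -2.924
(array([ 0.60290926, -0.02353396,  0.12871535]), np.float64(0.0022851683836925827))
collar side ray at post [array([ 0.7194258 , -0.04302497,  0.18      ]), array([ 0.71639772, -0.0303608 ,  0.19      ]), array([ 0.71336965, -0.01769664,  0.2       ])]
```

```bash
python3 - <<'E'
import cv2; i=cv2.imread('pics/rect0.png'); cv2.imwrite('pics/rect0s.png',cv2.resize(i,(800,400)))
E
```

```text
(no output)
```

View pics/rect0s.png

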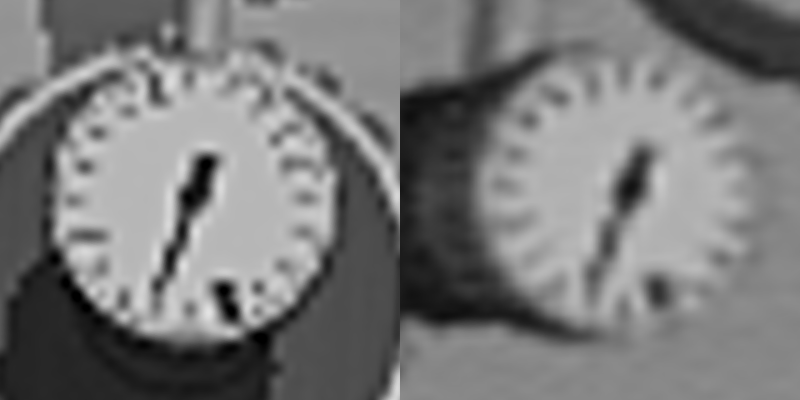

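Rectified views (5 px/mm) show the dial centre at about (0.603, -0.022), the pointer at about 2.77 rad and the zero bar at about 3.43 rad, so the bezel needs about -0.66 rad. The jaw direction (1.98 rad) already suits that turn, so I'll approach from the clear side.

```bash
python3 -m creep '[{"y":49},{"y":49},{"y":49},{"y":49},{"y":49},{"x":34,"y":33},{"x":34,"y":33},{"x":34,"y":33},{"x":34,"y":33},{"x":34,"y":33},{"x":34,"y":33},{"x":34,"y":33}]'
```

```text
validation failed for argument at $[0]...
```

```bash
python3 -m creep '[{"fingers":1,"x":0,"y":49,"z":0,"twist":0},{"fingers":1,"x":0,"y":49,"z":0,"twist":0},{"fingers":1,"x":0,"y":49,"z":0,"twist":0},{"fingers":1,"x":0,"y":49,"z":0,"twist":0},{"fingers":1,"x":0,"y":49,"z":0,"twist":0}]'
```

```text
time: 0.6
position: [0.2586, -0.349, 0.2262]
tool_rot: [-0.144, -0.692, -0.144, 0.692]
ft_force: [0.8, -1.0, 0.6]
opening: 0.092
```

```bash
python3 -m creep '[{"fingers":1,"x":34,"y":33,"z":0,"twist":0},{"fingers":1,"x":34,"y":33,"z":0,"twist":0},{"fingers":1,"x":34,"y":33,"z":0,"twist":0},{"fingers":1,"x":34,"y":33,"z":0,"twist":0},{"fingers":1,"x":34,"y":33,"z":0,"twist":0},{"fingers":1,"x":34,"y":33,"z":0,"twist":0},{"fingers":1,"x":34,"y":33,"z":0,"twist":0},{"fingers":1,"x":34,"y":33,"z":0,"twist":0},{"fingers":1,"x":34,"y":33,"z":0,"twist":0},{"fingers":1,"x":34,"y":31,"z":0,"twist":0},{"fingers":1,"x":0,"y":0,"z":0,"twist":0}]'
```

```text
time: 1.7
position: [0.6019, -0.0155, 0.2264]
tool_rot: [0.145, 0.693, 0.149, -0.691]
ft_force: [0.6, 0.2, 0.0]
opening: 0.0915
```

```bash
python3 - <<'E'
from h import *
print(manip.get_state()['position'])
c=grab('side','side1'); im=c['image']
s=load('side0'); t=load('top0')
a=cv2.resize(im[100:240,180:360],(540,420),interpolation=cv2.INTER_CUBIC)
b=cv2.resize(s['image'][140:210,175:225],(250,350),interpolation=cv2.INTER_CUBIC)
d=cv2.resize(t['image'][110:160,275:315],(200,250),interpolation=cv2.INTER_CUBIC)
o=np.zeros((600,800,3),np.uint8); o[:420,:540]=a; o[:350,545:795]=b; o[350:600,545:745]=d
save(o,'mix1.png')
E
```

```text
[ 0.6019152  -0.01550651  0.22643874]
```

View pics/mix1.png

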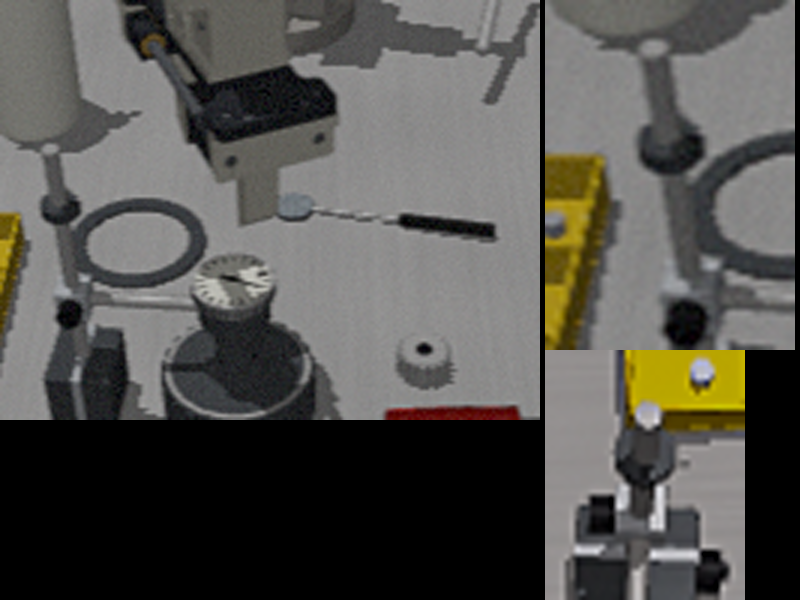

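Collar centre: side (200.4,169.8), top (294.8,131.0); post top: top (295.6,122.6). The gripper hangs over the dial with clear space below, so I'll go down and close on the bezel, and compute the collar meanwhile.

```bash
python3 - <<'E'
from h import *
t,s=load('top0'),load('side0')
print('collar',tri(t,(294.8,131.0),s,(200.4,169.8)))
print('posttop',onplane(t,295.6,122.6,.24), onplane(s,196.6,149.5,.24),tri(t,(295.6,122.6),s,(196.6,149.5)))
E
python3 -m creep '[{"fingers":1,"x":1,"y":-6.5,"z":-30,"twist":0},{"fingers":1,"x":0,"y":0,"z":-40,"twist":0},{"fingers":1,"x":0,"y":0,"z":-30,"twist":0},{"fingers":1,"x":0,"y":0,"z":-16,"twist":0},{"fingers":1,"x":0,"y":0,"z":0,"twist":0}]'
```

```text
collar (array([ 0.71729548, -0.03200154,  0.18818364]), np.float64(0.0013172938960891156))
posttop [ 0.71722771 -0.03208014  0.24      ] [ 0.71711407 -0.02979093  0.24      ] (array([ 0.71777048, -0.03215736,  0.23832858]), np.float64(0.00019030839996474989))
time: 2.25
position: [0.5976, -0.0308, 0.1084]
tool_rot: [-0.143, -0.691, -0.144, 0.694]
ft_force: [-0.6, 0.1, 0.1]
opening: 0.0918
```

```bash
python3 -m creep '[{"fingers":1,"x":4,"y":8,"z":0,"twist":0},{"fingers":1,"x":0,"y":0,"z":0,"twist":0},{"fingers":1,"x":0,"y":0,"z":0,"twist":0}]'; python3 -c "
from rig import manip
for i in range(3): manip.read_camera('top');print(manip.get_state()['position'])"
```

```text
time: 2.55
position: [0.6054, -0.0209, 0.1126]
tool_rot: [0.144, 0.693, 0.144, -0.691]
ft_force: [-0.4, 0.0, -0.2]
opening: 0.0918
[ 0.60505389 -0.02133201  0.11222936]
[ 0.60476878 -0.02163553  0.11190584]
[ 0.60449801 -0.02176557  0.11159459]
```

```bash
python3 -m creep '[{"fingers":0.66,"x":0,"y":0,"z":0,"twist":0},{"fingers":0.62,"x":0,"y":0,"z":0,"twist":0},{"fingers":0.6,"x":0,"y":0,"z":0,"twist":0},{"fingers":0.55,"x":0,"y":0,"z":0,"twist":0},{"fingers":0.5,"x":0,"y":0,"z":0,"twist":0},{"fingers":0.5,"x":0,"y":0,"z":0,"twist":0}]'; python3 -c "
from rig import manip
print(manip.get_state())"
```

```text
time: 3.3
position: [0.6036, -0.0209, 0.1106]
tool_rot: [-0.144, -0.692, -0.144, 0.692]
ft_force: [-1.1, 1.5, 0.9]
opening: 0.0572
{'time': 3.3, 'joint_positions': array([ 0.49337419,  0.61974986, -0.68164861,  1.75680349,  0.47086053,
        0.93539831, -1.54447791]), 'qvel': array([-0.00018401, -0.00225884,  0.00153255,  0.00256271,  0.00105709,
       -0.00084234, -0.00120881]), 'tau': array([ 1.16128072e+00, -5.41621435e+01, -9.67112482e+00, -2.34875196e+01,
        6.73737265e-01, -2.68469565e-01,  4.49956558e-02]), 'position': array([ 0.60358122, -0.02085061,  0.11062638]), 'tool_rot': array([-0.14370722, -0.69208008, -0.14440311,  0.69247464]), 'ft_force': array([-1.05798213,  1.54749402,  0.89328247]), 'ft_torque': array([ 0.4197009,  0.3011005, -0.034615 ]), 'opening': 0.05720019725850911}
```

The fingers stopped at 57 mm on the 58 mm bezel with little side force. Now turning clockwise.

```bash
python3 -m creep '[{"fingers":0.5,"x":0,"y":0,"z":0,"twist":-0.11},{"fingers":0.5,"x":0,"y":0,"z":0,"twist":-0.11},{"fingers":0.5,"x":0,"y":0,"z":0,"twist":-0.11},{"fingers":0.5,"x":0,"y":0,"z":0,"twist":-0.11},{"fingers":0.5,"x":0,"y":0,"z":0,"twist":-0.11},{"fingers":0.5,"x":0,"y":0,"z":0,"twist":-0.11},{"fingers":0.5,"x":0,"y":0,"z":0,"twist":0},{"fingers":0.5,"x":0,"y":0,"z":0,"twist":0},{"fingers":0.5,"x":0,"y":0,"z":0,"twist":0},{"fingers":0.5,"x":0,"y":0,"z":0,"twist":0}]'
python3 - <<'E'
from h import *
s=manip.get_state(); print(s['joint_positions'],s['ft_force'],s['ft_torque'])
a,b=grab('side','side2'),grab('top','top2')
def rect(c):
    z=.134;P=[(.603+i,-.022+j,z) for i,j in((.04,.04),(.04,-.04),(-.04,-.04),(-.04,.04))]
    H=cv2.getPerspectiveTransform(np.float32([proj(c,p) for p in P]),np.float32([(0,0),(400,0),(400,400),(0,400)]))
    return cv2.warpPerspective(c['image'],H,(400,400),flags=cv2.INTER_CUBIC)
save(np.hstack([rect(b),rect(a)]),'turn2.png')
E
```

```text
time: 4.3
position: [0.6036, -0.0213, 0.1106]
tool_rot: [0.088, -0.701, 0.088, 0.702]
ft_force: [-2.4, 1.7, 0.6]
opening: 0.0569
[ 0.38837165  0.57865131 -0.53073883  1.76032402  0.36013706  0.9014301
 -2.11747284] [-2.35247224  1.70291395  0.55730558] [0.5020172  0.57892687 0.04177994]
```

View pics/turn2.png

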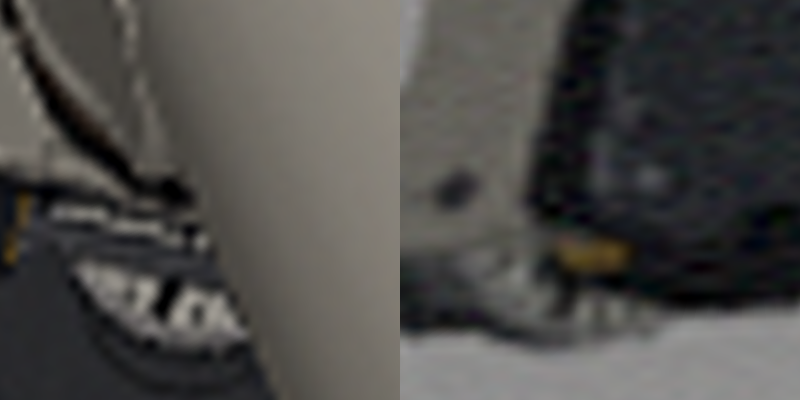

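The gripper hides most of the face, so I'll open, lift clear and check from a better position.

```bash
python3 -m creep '[{"fingers":1,"x":0,"y":0,"z":0,"twist":0},{"fingers":1,"x":0,"y":0,"z":0,"twist":0},{"fingers":1,"x":0,"y":0,"z":0,"twist":0},{"fingers":1,"x":0,"y":0,"z":0,"twist":0},{"fingers":1,"x":0,"y":0,"z":40,"twist":0},{"fingers":1,"x":0,"y":0,"z":45,"twist":0},{"fingers":1,"x":0,"y":0,"z":45,"twist":0},{"fingers":1,"x":-35,"y":35,"z":0,"twist":0},{"fingers":1,"x":-35,"y":35,"z":0,"twist":0},{"fingers":1,"x":-35,"y":35,"z":0,"twist":0},{"fingers":1,"x":0,"y":45,"z":0,"twist":0}]'
python3 - <<'E'
from h import *
a,b=grab('side','side3'),grab('top','top3')
def rect(c):
    z=.134;P=[(.603+i,-.022+j,z) for i,j in((.04,.04),(.04,-.04),(-.04,-.04),(-.04,.04))]
    H=cv2.getPerspectiveTransform(np.float32([proj(c,p) for p in P]),np.float32([(0,0),(400,0),(400,400),(0,400)]))
    return cv2.warpPerspective(c['image'],H,(400,400),flags=cv2.INTER_CUBIC)
save(np.hstack([rect(b),rect(a)]),'turn3.png')
E
```

```text
time: 5.5
position: [0.4944, 0.1273, 0.2403]
tool_rot: [0.087, -0.701, 0.09, 0.702]
ft_force: [2.1, 0.3, 0.3]
opening: 0.0923
```

View pics/turn3.png

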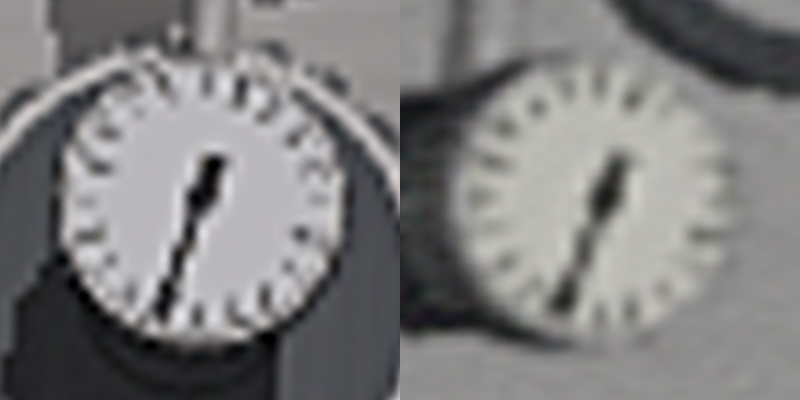

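Both views show the pointer tip lying on the bold zero bar (top crop (166,303), side (562,303)), collinear with the pointer line. The bezel is set and released. Next, the loupe handle by colour mask in both views.

```bash
python3 - <<'E'
from h import *
for n,(u0,u1,v0,v1) in(('top0',(140,205,200,295)),('side0',(250,370,320,385))):
    c=load(n); g=cv2.cvtColor(c['image'],cv2.COLOR_RGB2GRAY)[v0:v1,u0:u1]
    k,l,st,ce=cv2.connectedComponentsWithStats((g<60).astype(np.uint8)); j=1+np.argmax(st[1:,4])
    cn=cv2.findContours((l==j).astype(np.uint8),cv2.RETR_EXTERNAL,cv2.CHAIN_APPROX_NONE)[0][0].reshape(-1,2)+[u0,v0]
    w=np.float32([onplane(c,u,v,.010)[:2]*1000 for u,v in cn]); r=cv2.minAreaRect(w); print(n,'handle rect mm',r)
    p=cv2.boxPoints(r); 
    cen=np.array(r[0]); e=[(p[0]+p[1])/2,(p[1]+p[2])/2]; L=max(e,key=lambda q:np.hypot(*(q-cen)))-cen
    L=L if L[0]>0 else -L; d=L/np.hypot(*L)
    print('ctr',cen,'ang',np.arctan2(d[1],d[0]),'lens',cen+104*d,'grip',cen+29*d)
c,s=load('top0'),load('side0')
print(tri(c,(163,283),s,(360,370)))
print(manip.get_state()['position'])
E
```

```text
top0 handle rect mm ((461.1780700683594, 284.3363952636719), (17.810373306274414, 106.10367584228516), 70.95972442626953)
ctr [461.17807007 284.33639526] ang -0.3323157367329699 lens [559.48816863 250.40816924] grip [488.59146294 274.87563993]
side0 handle rect mm ((460.6900634765625, 287.6833801269531), (20.583274841308594, 102.77877044677734), 70.83687591552734)
ctr [460.69006348 287.68338013] ang -0.3344597091955821 lens [558.92719496 253.54445809] grip [488.08310976 278.16387302]
(array([ 0.41161645,  0.29661904, -0.00608504]), np.float64(0.0005050305995871455))
[0.49753001 0.13542405 0.24199138]
```

Both views agree: lens at about (0.559, 0.252), handle angle -0.333, grip about 72 mm behind the lens at (0.491, 0.2755). Moving above it and partway down.

```bash
python3 -m creep '[{"fingers":1,"x":-3,"y":49,"z":0,"twist":-0.04},{"fingers":1,"x":-3,"y":49,"z":0,"twist":-0.043},{"fingers":1,"x":-1.7,"y":48.5,"z":0,"twist":0},{"fingers":1,"x":0,"y":0,"z":-48,"twist":0},{"fingers":1,"x":0,"y":0,"z":-48,"twist":0},{"fingers":1,"x":0,"y":0,"z":-45,"twist":0},{"fingers":1,"x":0,"y":0,"z":-45,"twist":0},{"fingers":1,"x":0,"y":0,"z":0,"twist":0},{"fingers":1,"x":0,"y":0,"z":0,"twist":0},{"fingers":1,"x":0,"y":0,"z":0,"twist":0},{"fingers":1,"x":0,"y":0,"z":0,"twist":0},{"fingers":1,"x":0,"y":0,"z":0,"twist":0}]'
python3 - <<'E'
from h import *
from scipy.spatial.transform import Rotation as R
st=manip.get_state();q=st['tool_rot'];M=R.from_quat(np.r_[q[1:],q[0]]).as_matrix();print(st['position'],np.arctan2(M[1,1],M[0,1]))
c=grab('side','side4'); save(cv2.resize(c['image'][240:420,200:440],(800,600)),'grip4.png')
E
```

```text
time: 6.8
position: [0.4938, 0.2551, 0.0558]
tool_rot: [-0.118, 0.697, -0.117, -0.697]
ft_force: [-0.0, 0.9, -0.2]
opening: 0.0921
[0.49378611 0.25505707 0.05580305] -1.9049819326745958
```

View pics/grip4.png

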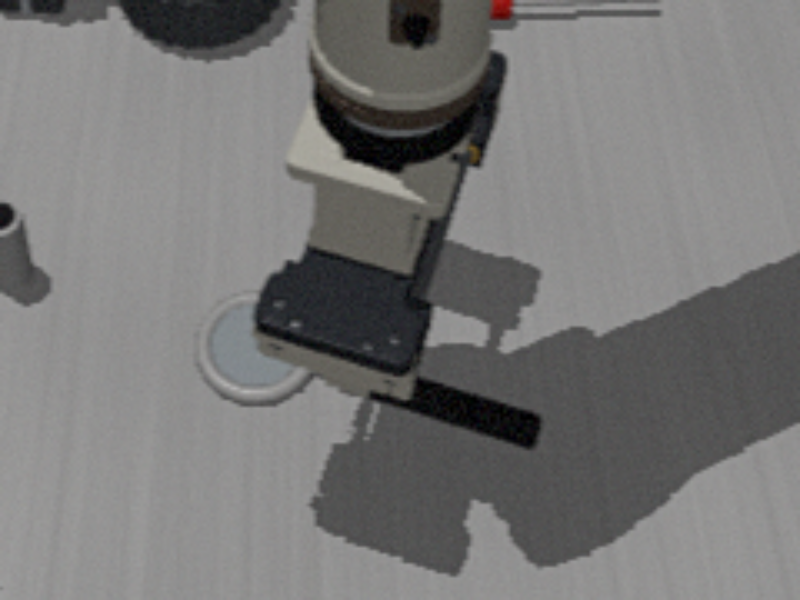

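The gripper is aligned along the handle but about 20 mm short in y, since a row was speed-limited. I'll correct in slower steps, then go down and close.

```bash
python3 -m creep '[{"fingers":1,"x":-3,"y":20.5,"z":0,"twist":0},{"fingers":1,"x":0,"y":0,"z":-20,"twist":0},{"fingers":1,"x":0,"y":0,"z":-20,"twist":0},{"fingers":1,"x":0,"y":0,"z":-11.5,"twist":0},{"fingers":1,"x":0,"y":0,"z":0,"twist":0},{"fingers":1,"x":0,"y":0,"z":0,"twist":0},{"fingers":1,"x":0,"y":0,"z":0,"twist":0},{"fingers":1,"x":0,"y":0,"z":0,"twist":0}]'
```

```text
time: 7.65
position: [0.4896, 0.2751, 0.0028]
tool_rot: [0.117, -0.697, 0.118, 0.698]
ft_force: [0.2, -0.4, -0.7]
opening: 0.0917
```

```bash
python3 -m creep '[{"fingers":0.6,"x":0,"y":0,"z":0,"twist":0},{"fingers":0.4,"x":0,"y":0,"z":0,"twist":0},{"fingers":0.2,"x":0,"y":0,"z":0,"twist":0},{"fingers":0,"x":0,"y":0,"z":0,"twist":0},{"fingers":0,"x":0,"y":0,"z":0,"twist":0},{"fingers":0,"x":0,"y":0,"z":0,"twist":0},{"fingers":0,"x":0,"y":0,"z":0,"twist":0},{"fingers":0,"x":0,"y":0,"z":0,"twist":0},{"fingers":0,"x":0,"y":0,"z":0,"twist":0}]'
```

```text
time: 8.55
position: [0.4891, 0.275, 0.002]
tool_rot: [0.117, -0.696, 0.118, 0.698]
ft_force: [-0.6, -0.6, -1.2]
opening: 0.0246
```

```bash
python3 -m creep '[{"fingers":0,"x":0,"y":0,"z":0,"twist":0},{"fingers":0,"x":0,"y":0,"z":0,"twist":0},{"fingers":0,"x":0,"y":0,"z":0,"twist":0},{"fingers":0,"x":0,"y":0,"z":0,"twist":0}]'
```

```text
time: 8.95
position: [0.4891, 0.2751, 0.002]
tool_rot: [0.117, -0.696, 0.118, 0.698]
ft_force: [-0.3, 0.6, -0.2]
opening: 0.0159
```

The fingers stopped at 15.9 mm, the handle's 16 mm width. Lifting straight up.

```bash
python3 -m creep '[{"fingers":0,"x":0,"y":0,"z":15,"twist":0},{"fingers":0,"x":0,"y":0,"z":35,"twist":0},{"fingers":0,"x":0,"y":0,"z":40,"twist":0},{"fingers":0,"x":0,"y":0,"z":40,"twist":0},{"fingers":0,"x":0,"y":0,"z":40,"twist":0},{"fingers":0,"x":0,"y":0,"z":28,"twist":0},{"fingers":0,"x":0,"y":0,"z":0,"twist":0},{"fingers":0,"x":0,"y":0,"z":0,"twist":0},{"fingers":0,"x":0,"y":0,"z":0,"twist":0},{"fingers":0,"x":0,"y":0,"z":0,"twist":0}]'
```

```text
time: 9.95
position: [0.488, 0.2743, 0.1985]
tool_rot: [0.116, -0.695, 0.119, 0.699]
ft_force: [0.8, 0.0, -0.6]
opening: 0.0156
```

```bash
python3 -m creep '[{"fingers":0,"x":4,"y":-20,"z":0,"twist":0},{"fingers":0,"x":5,"y":-30,"z":0,"twist":0},{"fingers":0,"x":5,"y":-30,"z":0,"twist":0},{"fingers":0,"x":5,"y":-30,"z":0,"twist":0},{"fingers":0,"x":5,"y":-30,"z":0,"twist":0},{"fingers":0,"x":5,"y":-30,"z":0,"twist":0},{"fingers":0,"x":5,"y":-30,"z":0,"twist":0},{"fingers":0,"x":5,"y":-30,"z":0,"twist":0},{"fingers":0,"x":3,"y":-24,"z":0,"twist":0},{"fingers":0,"x":2,"y":-20,"z":0,"twist":0},{"fingers":0,"x":0,"y":0,"z":0,"twist":0},{"fingers":0,"x":0,"y":0,"z":0,"twist":0}]'
python3 -m creep '[{"fingers":0,"x":0,"y":0,"z":0,"twist":0},{"fingers":0,"x":0,"y":0,"z":0,"twist":0},{"fingers":0,"x":0,"y":0,"z":0,"twist":0}]'
python3 - <<'E'
from h import *
a,b=grab('side','side5'),grab('top','top5')
A=cv2.resize(a['image'][120:240,180:320],(490,420),interpolation=cv2.INTER_CUBIC)
B=cv2.resize(b['image'][140:240,255:329],(310,419),interpolation=cv2.INTER_CUBIC)
o=np.zeros((420,800,3),np.uint8);o[:,:490]=A;o[:419,490:]=B;save(o,'lens5.png')
E
```

```text
time: 11.15
position: [0.5324, 0.0011, 0.199]
tool_rot: [0.117, -0.695, 0.118, 0.699]
ft_force: [-0.9, 1.0, -1.4]
opening: 0.0155
time: 11.45
position: [0.533, 0.0021, 0.1999]
tool_rot: [0.116, -0.696, 0.117, 0.699]
ft_force: [-0.3, -0.2, -1.7]
opening: 0.0157
```

View pics/lens5.png

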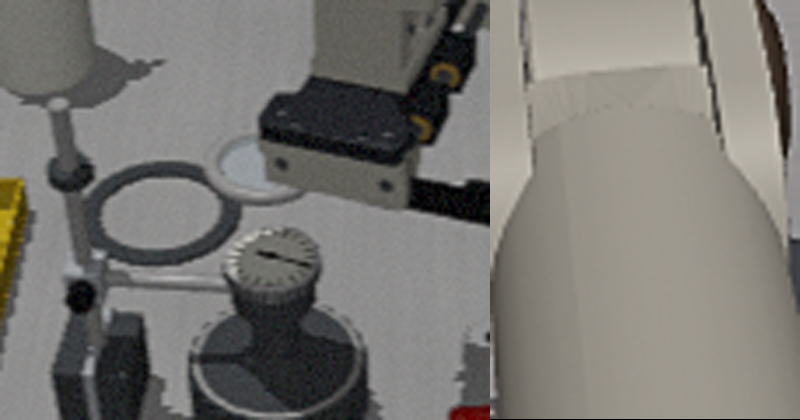

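In the side view (3.5x, origin 180,120) the lens rim spans crop (203..310, 133..203), above and behind the dial, with the gripper hiding its right part. The arm hides everything in the top view. The side depth can give the lens height and tilt, and the collar height, in one view.

```bash
cat > lens.py <<'E'
from h import *
cs=[manip.read_camera('side') for _ in range(6)]; c=cs[0]; D=np.stack([k['depth'] for k in cs]); D[D==0]=np.nan
D=np.nanmedian(D,0); vv,uu=np.mgrid[:420,:560]
T=np.array(c['world_from_camera']); P=np.stack([(uu-c['cx'])/c['fx']*D,(vv-c['cy'])/c['fy']*D,D],-1)@T[:3,:3].T+T[:3,3]
g=cv2.cvtColor(c['image'],cv2.COLOR_RGB2GRAY)
pos=manip.get_state()['position']; print('tcp',pos)
lc=pos+[.068,-.0235,.003]; r=np.hypot(P[...,0]-lc[0],P[...,1]-lc[1])
m=(r<.045)&(np.abs(P[...,2]-lc[2])<.02)&(uu<258)
q=P[m]; print('lens pts',len(q)); A=np.c_[q[:,:2]-lc[:2],np.ones(len(q))]
s,*_=np.linalg.lstsq(A,q[:,2],rcond=None); print('plane slopes',s[:2],'top z at expected centre',s[2],'resid',np.std(A@s-q[:,2]))
cn=max(cv2.findContours(m.astype(np.uint8),cv2.RETR_EXTERNAL,cv2.CHAIN_APPROX_NONE)[0],key=cv2.contourArea).reshape(-1,2)
zt=lc[2]+.005
w=np.array([onplane(c,u,v,zt)[:2] for u,v in cn if u<255]); 
# circle fit to outer edge
w=w[np.hypot(*(w-lc[:2]).T)>.026]
x=np.linalg.lstsq(np.c_[2*w,np.ones(len(w))],(w**2).sum(1),rcond=None)[0]; R=np.sqrt(x[2]+x[0]**2+x[1]**2)
print('circle centre',x[:2],'R',R,'n',len(w),'expected',lc)
k=(np.abs(uu-200.4)<6)&(np.abs(vv-169.8)<9)&(np.abs(P[...,0]-.717)<.02)&(np.abs(P[...,1]+.022)<.03)&(g<95)
print('collar pts',k.sum(),np.median(P[k],0),'rows',vv[k].min(),vv[k].max())
for v in range(158,182): print(v,[int(z) for z in g[v,196:206]],np.round(P[v,200],3))
E
python3 lens.py
```

```text
tcp [0.53310953 0.00104049 0.20007362]
lens pts 315
plane slopes [ 0.0418036  -0.01077971] top z at expected centre 0.2051381284942503 resid 0.0015027959549218867
circle centre [ 0.60263372 -0.01733467] R 0.03554513734117414 n 40 expected [ 0.60110953 -0.02245951  0.20307362]
collar pts 149 [ 0.71558522 -0.02546801  0.19603095] rows 161 178
158 [79, 83, 83, 75, 83, 129, 146, 142, 144, 144] [ 0.713 -0.03   0.219]
159 [81, 81, 78, 78, 77, 122, 142, 145, 140, 142] [ 0.714 -0.03   0.216]
160 [78, 78, 80, 76, 77, 118, 145, 145, 143, 142] [ 0.714 -0.029  0.215]
161 [92, 83, 81, 77, 75, 106, 138, 145, 144, 143] [ 0.714 -0.028  0.213]
162 [100, 81, 81, 83, 77, 89, 118, 136, 148, 146] [ 0.714 -0.028  0.211]
163 [103, 82, 86, 76, 74, 78, 84, 109, 136, 146] [ 0.714 -0.027  0.209]
164 [93, 79, 77, 80, 82, 65, 61, 76, 117, 136] [ 0.714 -0.027  0.207]
165 [72, 78, 84, 83, 79, 73, 58, 60, 65, 98] [ 0.715 -0.027  0.204]
166 [73, 76, 88, 81, 83, 67, 53, 50, 63, 91] [ 0.715 -0.026  0.202]
167 [71, 80, 83, 84, 84, 75, 53, 25, 22, 28] [ 0.715 -0.027  0.199]
168 [61, 63, 81, 86, 69, 59, 30, 29, 34, 27] [
[... 232 characters left out ...]
7, 38, 22, 32, 36, 34, 33, 33, 26, 79] [ 0.715 -0.018  0.193]
173 [36, 32, 25, 36, 36, 28, 27, 47, 88, 125] [ 0.715 -0.018  0.19 ]
174 [102, 61, 37, 41, 37, 43, 56, 100, 141, 136] [ 0.716 -0.018  0.188]
175 [143, 127, 92, 84, 82, 87, 74, 98, 121, 101] [ 0.718 -0.025  0.18 ]
176 [142, 134, 104, 85, 80, 85, 74, 93, 95, 73] [ 0.718 -0.025  0.178]
177 [145, 142, 117, 77, 80, 81, 78, 70, 65, 65] [ 0.719 -0.026  0.174]
178 [141, 145, 117, 75, 81, 84, 79, 69, 68, 64] [ 0.719 -0.025  0.172]
179 [140, 140, 120, 85, 84, 84, 83, 69, 64, 60] [ 0.719 -0.025  0.17 ]
180 [138, 137, 124, 94, 79, 82, 80, 77, 64, 57] [ 0.719 -0.025  0.167]
181 [138, 137, 126, 90, 84, 79, 82, 77, 66, 52] [ 0.719 -0.024  0.165]
```

Side depth puts the collar top at z 0.196 and its lower edge at 0.1865, so the middle is at about 0.191; triangulation gave 0.188 to 0.190. The lens may be tilted slightly. I'll measure rim, glass and handle separately.

```bash
cat > lens2.py <<'E'
from h import *
cs=[manip.read_camera('side') for _ in range(6)]; c=cs[0]; D=np.stack([k['depth'] for k in cs]); D[D==0]=np.nan
D=np.nanmean(D,0); vv,uu=np.mgrid[:420,:560]
T=np.array(c['world_from_camera']); P=np.stack([(uu-c['cx'])/c['fx']*D,(vv-c['cy'])/c['fy']*D,D],-1)@T[:3,:3].T+T[:3,3]
I=np.mean([k['image'] for k in cs],0); g=I.mean(-1); sat=I.max(-1)-I.min(-1)
pos=manip.get_state()['position']; print('tcp',pos)
d=np.array([np.cos(-.333),np.sin(-.333)]); n=np.array([-d[1],d[0]])
lc=pos[:2]+72*.001*d
a=(P[...,:2]-pos[:2])@d; b=(P[...,:2]-pos[:2])@n   # along handle, across
dz=P[...,2]-pos[2]
h=(a<-.02)&(a>-.09)&(np.abs(b)<.012)&(g<70)&(np.abs(dz)<.05)
print('handle n',h.sum())
for lo in np.arange(-.09,-.02,.01):
    k=h&(a>=lo)&(a<lo+.01)&(np.abs(b)<.006)
    if k.sum()>5: print('  a %.3f top dz %.4f b range %.4f %.4f'%(lo+.005,np.median(dz[k]),b[k].min(),b[k].max()),k.sum())
l=(np.hypot(a-.072,b)<.040)&(np.abs(dz)<.02)&(uu<262)
for nm,k in(('rim-ish',l&(sat<14)),('glass-ish',l&(sat>=14))):
  for lo in np.arange(.03,.12,.01):
    j=k&(a>=lo)&(a<lo+.01)
    if j.sum()>3: print(nm,'a %.3f dz %.4f b %.4f..%.4f n %d'%(lo+.005,np.median(dz[j]),b[j].min(),b[j].max(),j.sum()))
# outer outline extremes in pixels
cn=np.argwhere(l); print('pixel extents v',cn[:,0].min(),cn[:,0].max(),'u',cn[:,1].min())
save(I.astype(np.uint8),'avg.png'); np.savez('avg.npz',P=P,I=I)
E
python3 lens2.py
```

```text
tcp [0.5330925  0.00099164 0.20005038]
handle n 304
  a -0.085 top dz 0.0092 b range -0.0038 0.0057 11
  a -0.075 top dz 0.0122 b range -0.0045 0.0060 21
  a -0.065 top dz 0.0122 b range -0.0050 0.0058 20
  a -0.055 top dz 0.0123 b range -0.0049 0.0058 21
  a -0.045 top dz 0.0123 b range -0.0055 0.0058 21
  a -0.035 top dz 0.0120 b range -0.0059 0.0059 22
  a -0.025 top dz 0.0120 b range -0.0054 0.0059 21
rim-ish a 0.055 dz 0.0058 b 0.0215..0.0296 n 22
rim-ish a 0.065 dz 0.0058 b 0.0163..0.0332 n 32
rim-ish a 0.075 dz 0.0053 b -0.0035..0.0349 n 57
rim-ish a 0.085 dz 0.0053 b -0.0170..0.0343 n 75
rim-ish a 0.095 dz 0.0054 b -0.0240..0.0317 n 95
rim-ish a 0.105 dz 0.0072 b -0.0168..0.0224 n 53
pixel extents v 156 177 u 238
```

The handle is level (its top is 12.1 mm above the TCP all along) and ends 85 mm behind the TCP. That puts the lens centre at about (0.6016, -0.0227, 0.203), against the dial at (0.603, -0.022). I'll lower 12.5 mm to the collar height.

```bash
python3 -m creep '[{"fingers":0,"x":1,"y":0.5,"z":-4,"twist":0},{"fingers":0,"x":0,"y":0,"z":-4,"twist":0},{"fingers":0,"x":0,"y":0,"z":-4.5,"twist":0},{"fingers":0,"x":0,"y":0,"z":0,"twist":0},{"fingers":0,"x":0,"y":0,"z":0,"twist":0},{"fingers":0,"x":0,"y":0,"z":0,"twist":0},{"fingers":0,"x":0,"y":0,"z":0,"twist":0},{"fingers":0,"x":0,"y":0,"z":0,"twist":0}]'
python3 lens2.py
python3 - <<'E'
from h import *
z=np.load('avg.npz'); I=z['I'].astype(np.uint8); save(cv2.resize(I[130:230,180:313],(798,600),interpolation=cv2.INTER_CUBIC),'final.png')
E
```

```text
time: 12.95
position: [0.5342, 0.0015, 0.1877]
tool_rot: [0.117, -0.696, 0.118, 0.698]
ft_force: [0.4, 0.2, -1.4]
opening: 0.0158
tcp [0.53411533 0.00153196 0.18756761]
handle n 297
  a -0.085 top dz 0.0090 b range -0.0039 0.0054 11
  a -0.075 top dz 0.0122 b range -0.0055 0.0059 22
  a -0.065 top dz 0.0121 b range -0.0056 0.0056 21
  a -0.055 top dz 0.0121 b range -0.0057 0.0058 22
  a -0.045 top dz 0.0121 b range -0.0049 0.0052 21
  a -0.035 top dz 0.0121 b range -0.0046 0.0056 21
  a -0.025 top dz 0.0123 b range -0.0045 0.0057 19
rim-ish a 0.055 dz 0.0057 b 0.0220..0.0296 n 21
rim-ish a 0.065 dz 0.0058 b 0.0189..0.0341 n 32
rim-ish a 0.075 dz 0.0054 b -0.0001..0.0349 n 55
rim-ish a 0.085 dz 0.0054 b -0.0205..0.0341 n 77
rim-ish a 0.095 dz 0.0057 b -0.0250..0.0310 n 93
rim-ish a 0.105 dz 0.0073 b -0.0168..0.0228 n 48
pixel extents v 161 183 u 238
```

View pics/final.png

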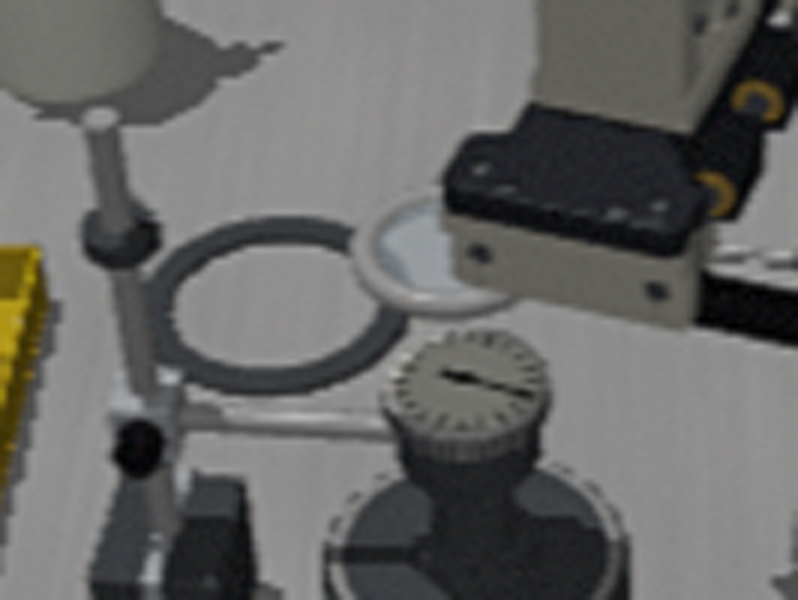

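The picture shows the pointer still on the zero mark, at crop (530,393). The lens rim stands above the dial at crop (350..520, 185..315), clear of the stand. The lens centre works out to (0.6027, -0.0222, 0.1905), against a dial axis of (0.603, -0.022) and a collar height of about 0.190 to 0.191. Handing in.

```bash
python3 -c "
from rig import manip
s=manip.get_state(); print(s['time'],s['position'],abs(s['qvel']).max(),s['opening'])
print(manip.finish_job())"
```

```text
13.25 [0.53411533 0.00153196 0.18756761] 0.0018822605416236476 0.015605666575995523
the job is handed in; nothing more can be done
None
```

The bezel is set to zero and released, and the lens is held over the dial at the collar's height. I handed the job in at 13.25 s; no verdict is reported.

- **Bezel:** I turned it about 0.66 rad clockwise and let go. After release, both camera views showed the zero bar under the pointer tip. A last side picture before hand-in showed the same.
- **Lens position:** My last check put the lens centre at about (0.603, -0.022, 0.1905). The dial axis is at about (0.603, -0.022). The lens position is worked out from the gripper pose and the handle and rim seen in the side depth, because the arm hid the lens from the top camera.
- **Tilt and grip:** The handle's top was level to within about 0.2 mm along the visible length, except at its very end. A first fit to the visible part of the rim suggested about 0.04 rad of tilt. The fingers stopped at 15.6 mm on the 16 mm handle, and the arm was at rest.
- **Collar height, where measurements disagreed:** Triangulation gave 0.188, and the side depth gave 0.191. I aimed for 0.1905; both values are within the 5 mm tolerance.
- **Not checked:** I made no separate measurement of whether the other bench items moved. The force readings stayed within about 3 N throughout.

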